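# Bolt the lid of the sample chest

### The arm

A 6-joint arm with a two-finger parallel gripper is mounted at the origin on the work surface. World frame = base frame: x ahead of the robot, y to its left, z up, the work surface at z = 0. Lengths are in m, angles in rad, forces in N, time in s.
With the tool pointing down it reaches from about 0.35 to 0.975 m from the base axis. Payload 17.4 kg.
Tool frame: the origin (TCP) lies between the finger pads; the fingertips stand 25 mm ahead of it and the grasp point (between the pads) lies 6 mm ahead of it; z points along the fingers, y is the line along which they close (so a half turn about z gives the same grasp; the last joint's range is limited). The gripper opens to 85 mm and grips with 20 to 120 N. Pads are 22 mm wide; open, the fingers measure 114 mm over their backs; the gripper's body (76 mm by 85 mm) begins 54 mm behind the grasp point. The pads swing forward as they close: fully open they stand 13 mm farther back than shut.
Start: joints at [1.071, 0.116, 1.442, -0, 1.584, -0.038], TCP at [0.301, 0.604, 0.256] pointing down, gripper open.
Joint ranges: [-2.83, 2.83], [-0.83, 2.19], [0.07, 2.5], [-1.14, 4.28], [0.01, 3], [-2.97, 2.97]. Speed limits (rad/s): [1.89, 1.89, 2.22, 3.14, 3.14, 3.14].

### API

Orientations are given as a unit quaternion [w, x, y, z].
In Python, from bench import robot, cams gives the robot as it stands. The module is installed in compiled form; this text tells all that it offers.
- The arm moves only by the tool send_rows, never from a script. Its argument "targets" is a list of rows, each an object of numbers: "x", "y", "z": the shift along the tool's x, y, z in mm; "roll": the turn about the tool's z in degrees; "claw": the closure, from 0 (fully open) to 1 (shut). A call has 1 to 12 rows; each row shifts and turns the commanded pose from where the row before left it, along the tool's axes as they then stand; what a row does not reach is not made up. A row lasts 1/8 s, in which the tool goes at most 62.5 mm and 10.7 degrees, less where a joint would pass 70% of its speed; a pose out of reach is approached as far as the arm can. A call with a gripper value outside its range is refused whole. The fingers move at their own pace and stop on an object; "newtons" is the grip in N (left out, the last holds). Time passes only in rows, so rows that do not move let the fingers close. It gives the time, the measured TCP pose, the force, the opening and the grip force at its end, in the units of the state.
- robot.observe(): the state, without advancing time (a new reading comes with each control period).
- cams.capture(name): name is "scene" or "top" or "wrist"; returns the picture (420x560x3 uint8, red, green, blue); there is no depth.
- cams.calibration(name): a dict with "mtx" (3x3 intrinsics, pixels), "cam_to_world" (4x4, takes a point from camera to world coordinates). Camera axes: x right, y down, z forward; pixel columns grow to the right and rows downward; lengths in m; the calibration is good to about 2 mm. The wrist camera is an equidistant fisheye: a pixel r from the principal point sees the ray r / f radians off the axis. A picture is of the moment at which its call begins: read the wrist's pose just before it. calibration takes no time and is no camera call; for the wrist camera it gives the pose at the moment of the call.
- robot.finish_job(): hands the job in; it is judged then, once.
Trained networks look in the newest picture that a camera, given by its name, has taken for a name from the list of things; names that differ only in an ending like _2 or _b are one class to them, and where a whole thing is asked for, a point or a joint stands for the part that bears it (a point fixed in the world has none). Each returns a list of dicts, best first, with "conf" (0 to 1); they miss things now and then, are a little off and sometimes report something else, mostly with a low value. They report only what shows in the picture. A call takes as long as a camera call. They do not tell look-alikes from the thing itself.
- cams.spot_in(thing, camera): "bbox" ([left, top, right, bottom] in pixels, round what is visible of it).
The state is a dict: "clock": time; "q": joint angles; "joint_velocities": joint speeds; "joint_torque": joint torques, N m; "tcp_pos": TCP position; "ee_rot": TCP orientation; "force": force on the tool from outside, world axes, zero at the start; "moment": the same for the moment, N m; "opening": finger opening in m; "grip_force": force on a finger pad.
Only numpy, scipy, OpenCV 4.12 (cv2) and the standard library are available. Lean on these libraries where they do the work, as an engineer would, in place of code of your own. Each camera call takes 0.05 s, during which the arm holds its last target. There are 200 camera calls.

### The job

Bolt the lid of the sample chest for the courier: press the spring catch right down with one fingertip and keep it there while the other fingertip pushes the bolt by its knob fully home into the keeper on the lid, then let go so that the catch springs up again and locks it. Lift nothing: leave the lid shut, and leave the glassware and bottles standing where they are.

Things in the scene. Friction and masses are not known exactly. Their poses are not given: they have to be found in the camera images.
- chest: Cream sample transport chest, fixed, 240 (x) by 390 (y) by 170 mm high. Origin on the table under the bolt. Its +y is the direction in which the bolt is pushed home, z up. Flat top 170 mm above the table: deck (chest y -105 to +100 mm), flush lid (y 102 to 285). On the deck at chest x = 0, along y, in this order: catch plate, knob, front guide, seam, keeper on the lid. Lock plate 56 mm wide in x.
- catch_top (a point): Centre of the top of the catch's ribbed steel thumb plate, 34 (chest x) by 52 (chest y) by 5 mm, level, at chest x 0, y -31 mm, its top 41 mm above the deck when up; the point moves with it. It goes straight down 8 mm to a hard stop against a spring (4 N at first, 8 to 9 N at the bottom) and comes back up by itself where a notch of the bolt lets it. A finger may slide along it.
- knob_top (a point): Centre of the top of the bolt's upright black round knob, 16 mm diameter, top 62 mm above the deck, straight side from 30 to 58 mm; moves with the bolt. Starts at chest y +33 mm: 30 mm free between catch plate and knob. There the rod (12 mm wide) lies below, its top 26 mm above the deck. Ahead: front guide at chest y 78 to 96, 32 mm high; keeper at y 107 to 125, 34 mm high.
- catch (a joint): How far the catch plate is pressed, m: 0 = up, 0.008 = right down. The bolt is locked while it is up and free from about 0.004. If let go while the bolt is under way, it rises only to about 0.004 and rubs on the rod; when the bolt is fully home it rises to 0 into the second notch and locks the bolt there.
- bolt (a joint): How far the bolt is pushed, m: 0 = drawn back, 0.030 = fully home in the keeper (stop). Friction about 3 N, stays where it is left.
- lid (a joint): Opening of the lid, rad: 0 = shut (as it starts).
- vial: Glass specimen vial, 23 mm diameter, 46 mm high, standing on the deck beside the lock (about 85 mm off in +x of the chest). Origin under its centre.
- dropper: Amber dropper bottle, 30 mm diameter, 66 mm high, standing on the deck on the other side of the lock (about 85 mm off in -x of the chest). Origin under its centre.
- reagent: Amber reagent bottle, 58 mm diameter, 120 mm high, on the table by the chest. Origin under its centre.
- beaker: Glass beaker, 66 mm diameter, 85 mm high, on the table by the chest. Origin under its centre.
- jar: White screw-top jar, 56 mm diameter, 70 mm high, on the table by the chest. Origin under its centre.
- bulb: Dark red rubber pipette bulb standing on its neck, 52 mm diameter, 72 mm high, on the table by the chest. Origin under its centre.
- rack: Wooden tube rack with four capped tubes, 50 by 140 mm, 103 mm high, on the table behind the chest. Origin under its centre.
Not all that is in view belongs to the job. What is shaped like the dropper but green or turquoise is not meant.

How it is judged:
On the way, in this order (a step that is already met when the one before it is completed fails the run):
1. the bolt is under way (8 to 24 mm) with a finger holding the catch down (value of joint bolt between 0.008 and 0.024 m and value of joint catch above 0.005 m and contact force between the fingers and catch above 0.5 N), for 0.05 s.
2. the bolt is fully home while a finger still holds the catch down (value of joint bolt above 0.0275 m and value of joint catch above 0.005 m and contact force between the fingers and catch above 0.5 N), for 0.1 s.
At the end, for the whole second after the job is handed in: the bolt is at least 27.5 mm of 30 mm home, the catch is up again (within 1.5 mm) and locks it, the lid is shut, the bystanders stand still (value of joint bolt above 0.0275 m and value of joint catch below 0.0015 m and value of joint lid below 0.02 rad and velocity of joint bolt below 0.005 m/s and linear speed of each of vial, dropper, reagent, beaker, jar, bulb, rack below 0.02 m/s); the robot touches nothing.
It fails at once if the catch is not held down (under 5 mm of 8) while the bolt is under way (value of joint bolt between 0.006 and 0.026 m and value of joint catch below 0.005 m).
It fails at once if the lid is lifted (value of joint lid above 0.05 rad).
It fails at once if a bystander is moved over 25 mm, lifted or tipped (distance of any of vial, dropper, reagent, beaker, jar, bulb, rack from where it was at the start of the episode above 0.025 m or angle between any of vial, dropper, reagent, beaker, jar, bulb, rack's own z axis and vertical above 0.35 rad).
It also fails if it takes over 35 s, if anything falls off the work surface, if the arm or the gripper's body presses on something with over 40 N, if the wrist force passes 120 N, or if a joint passes its speed limit or range.

## Working session

There is one attempt and no reset: what is moved stays moved. The work goes in short steps, Python scripts to look and compute and a tool call to move; the robot and the scene stay as the last step left them, time stands still between calls to the robot, and variables do not carry over. Pictures are saved under pics/ and viewed, at most 10 in all, crops included, and the job is handed in when it is done.

Besides the shell and the picture viewer there is one more tool, called after "Call:" as name(argument=value, ...) on one line, values as JSON. send_rows: Moves the arm, as the interface text tells. Its arguments: {"type":"object","properties":{"targets":{"type":"array"},"newtons":{"type":"number"}},"required":["targets"]}

```bash
mkdir -p pics; cat > h.py <<'E'
import numpy as np, cv2
from bench import robot, cams
def cap(n,f):
    im=cams.capture(n); cv2.imwrite('pics/'+f,im[:,:,::-1]); return im
def ray(n,u,v,c=None):
    c=c or cams.calibration(n); K=np.array(c['mtx']);T=np.array(c['cam_to_world'])
    x=(u-K[0,2])/K[0,0]; y=(v-K[1,2])/K[1,1]
    if n=='wrist':
        r=np.hypot(x,y); s=np.sin(r)/r if r>1e-9 else 1; d=np.array([x*s,y*s,np.cos(r)])
    else: d=np.array([x,y,1.])
    return T[:3,3],T[:3,:3]@(d/np.linalg.norm(d))
def atz(n,u,v,z,c=None):
    o,d=ray(n,u,v,c); return o+d*(z-o[2])/d[2]
E
python3 - <<'E'
from h import *
s=robot.observe(); print({k:np.round(v,3).tolist() for k,v in s.items()})
for n in ['scene','top','wrist']:
    cap(n,n+'0.png'); c=cams.calibration(n); print(n,np.round(c['cam_to_world'],3).tolist(),np.round(c['mtx'],1).tolist())
    for t in ['catch_top','knob_top','vial','dropper','chest']:
        print(t,[(np.round(d['bbox']).tolist(),round(d['conf'],2)) for d in cams.spot_in(t,n)][:3])
a=cv2.imread('pics/scene0.png');b=cv2.imread('pics/top0.png');w=cv2.imread('pics/wrist0.png')
cv2.imwrite('pics/m.png',cv2.resize(np.hstack([a,b]),(800,300))) 
E
```

```text
{'clock': 0.0, 'q': [1.071, 0.116, 1.442, -0.0, 1.584, -0.038], 'joint_velocities': [-0.001, 0.0, 0.001, 0.001, -0.0, 0.001], 'joint_torque': [0.0, -73.199, -63.249, -0.0, 0.006, 0.0], 'tcp_pos': [0.301, 0.604, 0.256], 'ee_rot': [-0.0, 0.229, 0.973, -0.001], 'force': [-0.639, -0.533, -0.077], 'moment': [0.04, -0.037, 0.04], 'grip_force': 0.0, 'opening': 0.086}
scene [[0.998, 0.036, -0.045, 0.655], [0.057, -0.722, 0.689, -0.651], [-0.008, -0.691, -0.723, 0.92], [0.0, 0.0, 0.0, 1.0]] [[473.7, 0.0, 283.8], [0.0, 473.7, 206.0], [0.0, 0.0, 1.0]]
catch_top [([248.0, 248.0, 269.0, 271.0], 0.57), ([276.0, 359.0, 311.0, 409.0], 0.56)]
knob_top [([251.0, 219.0, 273.0, 285.0], 0.81), ([210.0, 159.0, 327.0, 227.0], 0.29)]
vial [([297.0, 266.0, 307.0, 292.0], 0.5)]
dropper [([179.0, 284.0, 192.0, 308.0], 0.79), ([340.0, 319.0, 373.0, 362.0], 0.65), ([166.0, 323.0, 178.0, 347.0], 0.62)]
chest [([189.0, 166.0, 326.0, 352.0], 0.68)]
top [[-0.013, -0.995, 0.099, 0.49], [-1.0, 0.011, -0.025, 0.093], [0.024, -0.1, -0.995, 1.319], [0.0, 0.0, 0.0, 1.0]] [[435.0, 0.0, 284.7], [0.0, 435.0, 212.5], [0.0, 0.0, 1.0]]
catch_top [([342.0, 216.0, 369.0, 226.0], 0.79)]
knob_top [([314.0, 218.0, 368.0, 230.0], 0.61)]
vial []
dropper [([330.0, 284.0, 341.0, 295.0], 0.6), ([332.0, 252.0, 346.0, 263.0], 0.5), ([362.0, 283.0, 372.0, 296.0], 0.41)]
chest [([228.0, 179.0, 380.0, 274.0], 0.84)]
wrist [[0.445, 0.851, 0.278, 0.229], [0.895, -0.423, -0.14, 0.639], [-0.001, 0.311, -0.95, 0.375], [0.0, 0.0, 0.0, 1.0]] [[325.2, 0.0, 276.4], [0.0, 325.2, 211.5], [0.0, 0.0, 1.0]]
catch_top []
knob_top []
vial []
dropper [([0.0, 356.0, 19.0, 382.0], 0.7)]
chest [([0.0, 372.0, 152.0, 420.0], 0.74)]
```

View pics/scene0.png

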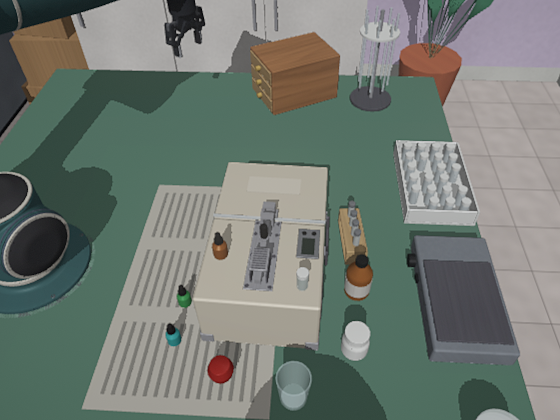

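View pics/top0.png

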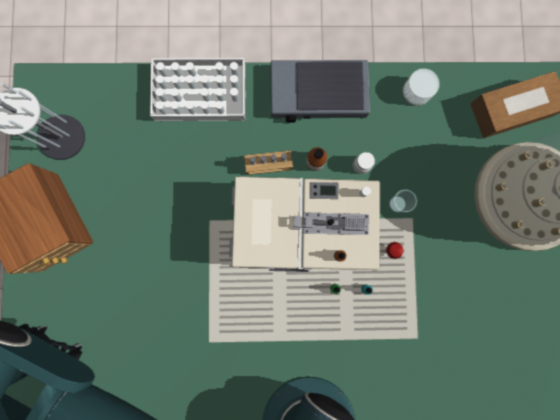

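Scene view: catch plate at about (260,270), knob (263,232), vial (302,278), amber dropper (220,246); green/turquoise look-alikes at (184,297) and (173,335) are on the table. Top view: knob at (330,221), catch plate (355,223), keeper (300,221). The lock is unique; I'll check it with a close crop.

```bash
python3 - <<'E'
import cv2,numpy as np
a=cv2.imread('pics/scene0.png')[190:300,200:320];b=cv2.imread('pics/top0.png')[170:280,290:390]
a=cv2.resize(a,None,fx=3.6,fy=3.6,interpolation=2);b=cv2.resize(b,None,fx=3.6,fy=3.6,interpolation=2)
cv2.imwrite('pics/c1.png',np.hstack([a,b]))
E
```

```text
(no output)
```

View pics/c1.png

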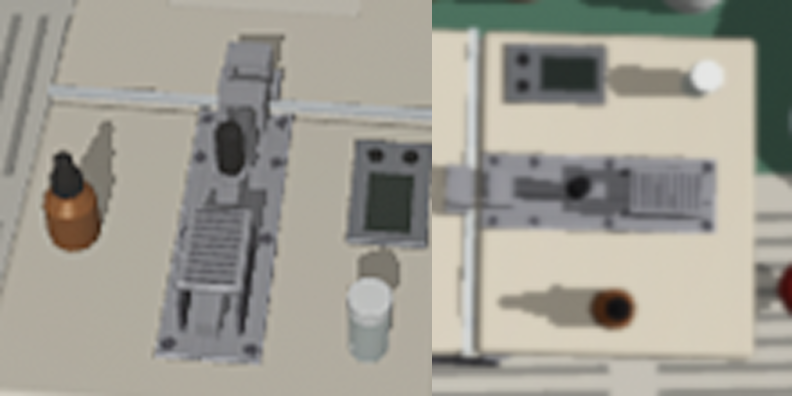

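The crop shows the ribbed plate at scene (260.3,258.6) / top (354.7,223.3), and the black knob top at scene (264.2,225.3) / top (330.3,221.9). The identification is unambiguous.

```bash
python3 - <<'E'
from h import *
for nm,z,s,t in [('catch',.211,(260.3,258.6),(354.7,223.3)),('knob',.232,(264.2,225.3),(330.3,221.9))]:
    print(nm,atz('scene',*s,z).round(4),atz('top',*t,z).round(4))
p=lambda u,v,z:atz('top',(u-432)/3.6+290,v/3.6+170,z)
a=p(755,38,.17);b=p(755,357,.17);print('front edge',a,b)
a=p(473,30,.17);b=p(473,355,.17);print('seam',a,b)
print('plate',p(485,152,.17),p(715,160,.17),p(485,225,.17),p(715,232,.17))
print('vial',p(707,75,.216),'drop',p(618,308,.236))
E
```

```text
catch [ 0.5749 -0.1135  0.211 ] [ 0.5704 -0.1138  0.211 ]
knob [ 0.5775 -0.0489  0.232 ] [ 0.5731 -0.0484  0.232 ]
front edge [ 0.68782487 -0.19244915  0.17      ] [ 0.45145584 -0.18415559  0.17      ]
seam [0.69575722 0.01840691 0.17      ] [0.45577793 0.0224942  0.17      ]
plate [0.60440713 0.01108712 0.17      ] [ 0.59660861 -0.15943873  0.17      ] [0.55047263 0.01204698 0.17      ] [ 0.5432851  -0.15770485  0.17      ]
vial [ 0.65342761 -0.14555666  0.216     ] drop [ 0.48853801 -0.07425272  0.236     ]
```

Call:
send_rows(targets=[{"z":-35},{"z":-40},{"x":-40,"y":-36},{"x":-40,"y":-36},{"x":-40,"y":-36},{"x":-40,"y":-36},{"x":-40,"y":-36},{"x":-40,"y":-36},{"x":-40,"y":-36},{"x":-40,"y":-36},{"x":-40,"y":-36},{"x":-40,"y":-36}])

```text
validation failed for argument at $.ta...
```

Call:
send_rows(targets=[{"x":-40,"y":-36,"claw":0.4},{"x":-40,"y":-36},{"x":-40,"y":-36},{"x":-31,"y":-28},{"roll":-6},{"roll":-6},{"roll":-6},{"roll":-6},{},{}])

```text
validation failed for argument at $.ta...
```

```bash
cat > w.py <<'E'
from h import *
import sys
from scipy.spatial.transform import Rotation as R
s=robot.observe();q=s['ee_rot'];M=R.from_quat([q[1],q[2],q[3],q[0]]).as_matrix()
print(s['clock'],np.round(s['tcp_pos'],4),np.round(M,3).tolist(),s['opening'],np.round(s['force'],2))
c=cams.calibration('wrist');cap('wrist',sys.argv[1]);print(c['cam_to_world'])
for t,z in [('catch_top',.211),('knob_top',.232)]:
    for d in cams.spot_in(t,'wrist'): b=d['bbox'];print(t,np.round(b),d['conf'],atz('wrist',(b[0]+b[2])/2,(b[1]+b[3])/2,z,c).round(4))
E
python3 w.py w1.png
```

```text
0.9 [0.3008 0.6043 0.2563] [[-0.895, 0.446, 0.0], [0.446, 0.895, -0.0], [-0.0, -0.0, -1.0]] 0.08556354989797946 [ 0.45 -0.26  0.77]
[[ 0.44539782  0.8510446   0.27810766  0.22942782]
 [ 0.89533185 -0.42291737 -0.13972036  0.63911397]
 [-0.0012917   0.31122979 -0.95033381  0.37483352]
 [ 0.          0.          0.          1.        ]]
```

View pics/w1.png

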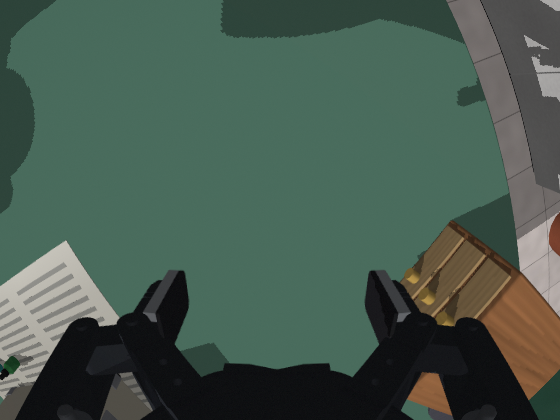

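The calls were refused and the arm has not moved; the wrist view shows only the fingers, the table and the tray. Rows probably need every field.

Call:
send_rows(targets=[{"x":0,"y":0,"z":-35,"roll":0,"claw":0},{"x":0,"y":0,"z":-40,"roll":0,"claw":0}])

```text
clock: 1.3
tcp_pos: [0.3006, 0.6041, 0.3316]
ee_rot: [-0.0, 0.229, 0.973, -0.001]
force: [-0.1, -0.9, -0.0]
opening: 0.0854
grip_force: 0.0
```

Call:
send_rows(targets=[{"x":-40,"y":-36,"z":0,"roll":0,"claw":0.4},{"x":-40,"y":-36,"z":0,"roll":0,"claw":0.4},{"x":-40,"y":-36,"z":0,"roll":0,"claw":0.4},{"x":-40,"y":-36,"z":0,"roll":0,"claw":0.4},{"x":-40,"y":-36,"z":0,"roll":0,"claw":0.4},{"x":-40,"y":-36,"z":0,"roll":0,"claw":0.4},{"x":-40,"y":-36,"z":0,"roll":0,"claw":0.4},{"x":-40,"y":-36,"z":0,"roll":0,"claw":0.4},{"x":-40,"y":-36,"z":0,"roll":0,"claw":0.4},{"x":-40,"y":-36,"z":0,"roll":0,"claw":0.4}])

```text
clock: 2.55
tcp_pos: [0.4987, 0.102, 0.3316]
ee_rot: [0.0, 0.229, 0.973, 0.0]
force: [1.4, 0.3, -0.3]
opening: 0.0515
grip_force: 0.0
```

Call:
send_rows(targets=[{"x":-40,"y":-36,"z":0,"roll":0,"claw":0.4},{"x":-40,"y":-36,"z":0,"roll":0,"claw":0.4},{"x":-40,"y":-36,"z":0,"roll":0,"claw":0.4},{"x":-31,"y":-28,"z":0,"roll":0,"claw":0.4},{"x":0,"y":0,"z":0,"roll":-6,"claw":0.4},{"x":0,"y":0,"z":0,"roll":-6,"claw":0.4},{"x":0,"y":0,"z":0,"roll":-6,"claw":0.4},{"x":0,"y":0,"z":0,"roll":-6,"claw":0.4},{"x":0,"y":0,"z":0,"roll":0,"claw":0.4}])

```text
clock: 3.68
tcp_pos: [0.573, -0.0853, 0.3314]
ee_rot: [0.0, 0.022, 1.0, -0.0]
force: [-0.3, 0.7, 0.4]
opening: 0.0513
grip_force: 0.0
```

```bash
python3 w.py w2.png
```

```text
3.675 [ 0.573  -0.0853  0.3314] [[-0.999, 0.043, 0.0], [0.043, 0.999, -0.0], [-0.0, -0.0, -1.0]] 0.05129137268156401 [-0.35  0.75  0.35]
[[ 0.04330454  0.9495852   0.3105039   0.49338786]
 [ 0.99906134 -0.04082503 -0.01448306 -0.08258418]
 [-0.00107657  0.31083963 -0.95046177  0.44987682]
 [ 0.          0.          0.          1.        ]]
catch_top [208. 190. 275. 235.] 0.93 [ 0.5708 -0.1133  0.211 ]
knob_top [195. 197. 374. 232.] 0.57 [ 0.5669 -0.0801  0.232 ]
```

View pics/w2.png

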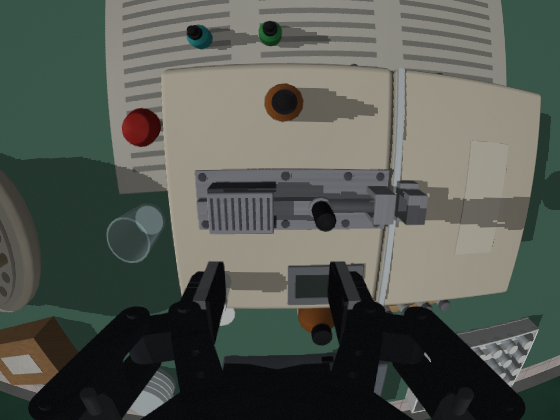

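Wrist view: plate top centred near (241,211), knob top near (325,221), dropper (284,102) and vial (226,315) clear of the lane, lock parallel to the finger line.

```bash
python3 - <<'E'
from h import *
print(atz('wrist',241,211,.211),atz('wrist',326,222,.232),atz('wrist',320,205,.196),atz('wrist',325,171,.17),atz('wrist',325,228,.17))
E
```

```text
[ 0.56975181 -0.11360549  0.211     ] [ 0.57403838 -0.05064141  0.232     ] [ 0.57226668 -0.05042921  0.196     ] [ 0.54919383 -0.04240653  0.17      ] [ 0.60287667 -0.04249305  0.17      ]
```

Call:
send_rows(targets=[{"x":0,"y":-19,"z":0,"roll":0,"claw":0.4},{"x":0,"y":0,"z":30,"roll":0,"claw":0.4},{"x":0,"y":0,"z":30,"roll":0,"claw":0.4},{"x":0,"y":0,"z":15,"roll":0,"claw":0.4},{"x":0,"y":0,"z":8,"roll":0,"claw":0.4},{"x":0,"y":0,"z":0,"roll":0,"claw":0.4}])

```text
clock: 4.58
tcp_pos: [0.5723, -0.1044, 0.2486]
ee_rot: [0.0, 0.022, 1.0, -0.0]
force: [0.3, 0.1, 0.7]
opening: 0.0513
grip_force: 0.0
```

```bash
python3 w.py w3.png; python3 -c "
import cv2;a=cv2.imread('pics/w3.png')[150:400,130:430];cv2.imwrite('pics/c3.png',cv2.resize(a,None,fx=2.4,fy=2.4,interpolation=2))"
```

```text
4.575 [ 0.5723 -0.1044  0.2486] [[-0.999, 0.043, 0.0], [0.043, 0.999, -0.0], [-0.0, -0.0, -1.0]] 0.05125611544590244 [0.27 0.07 0.68]
[[ 0.04296675  0.94957168  0.31059215  0.49266174]
 [ 0.99907586 -0.04048615 -0.01443223 -0.10177425]
 [-0.00112976  0.31092523 -0.9504337   0.36713156]
 [ 0.          0.          0.          1.        ]]
catch_top [212. 228. 311. 293.] 0.96 [ 0.571  -0.1134  0.211 ]
knob_top [195. 233. 438. 291.] 0.92 [ 0.5624 -0.0861  0.232 ]
```

View pics/c3.png

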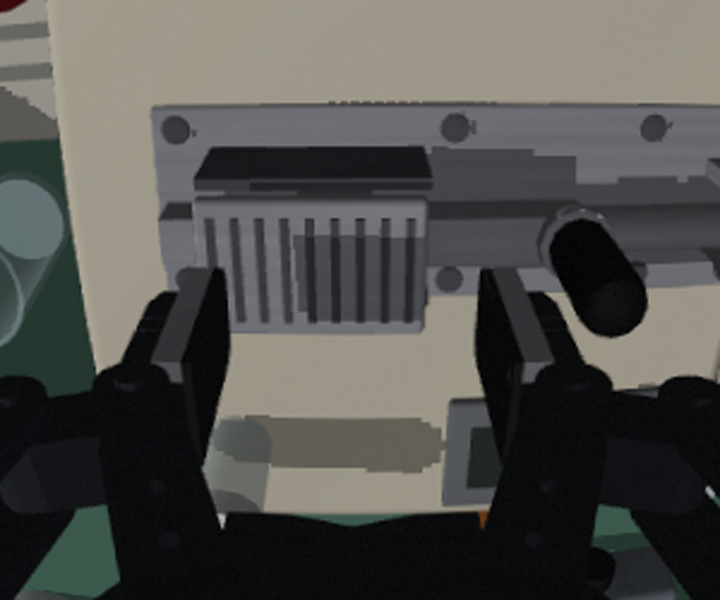

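Crop: left fingertip lies over the rear end of the ribbed plate (crop 155-228 vs plate 195-428), right fingertip (478-550) is in the free gap short of the knob (540-645). I'll open slightly and go down in steps.

Call:
send_rows(targets=[{"x":0,"y":1,"z":0,"roll":0,"claw":0.36},{"x":0,"y":0,"z":6,"roll":0,"claw":0.36},{"x":0,"y":0,"z":4,"roll":0,"claw":0.36},{"x":0,"y":0,"z":0,"roll":0,"claw":0.36}])

```text
clock: 5.22
tcp_pos: [0.5721, -0.1032, 0.2377]
ee_rot: [-0.0, 0.021, 1.0, 0.0]
force: [-0.3, 0.1, 0.8]
opening: 0.0544
grip_force: 0.0
```

Call:
send_rows(targets=[{"x":0,"y":0,"z":3,"roll":0,"claw":0.36},{"x":0,"y":0,"z":0,"roll":0,"claw":0.36}])

```text
clock: 5.48
tcp_pos: [0.5722, -0.1032, 0.2351]
ee_rot: [-0.0, 0.021, 1.0, 0.0]
force: [-0.3, -0.3, 0.8]
opening: 0.0548
grip_force: 0.0
```

Call:
send_rows(targets=[{"x":0,"y":0,"z":3,"roll":0,"claw":0.36},{"x":0,"y":0,"z":0,"roll":0,"claw":0.36}])

```text
clock: 5.72
tcp_pos: [0.5723, -0.1033, 0.2322]
ee_rot: [0.0, 0.021, 1.0, -0.0]
force: [-0.0, 0.1, 0.8]
opening: 0.055
grip_force: 0.0
```

Call:
send_rows(targets=[{"x":0,"y":0,"z":2,"roll":0,"claw":0.36},{"x":0,"y":0,"z":0,"roll":0,"claw":0.36}])

```text
clock: 5.98
tcp_pos: [0.5723, -0.1033, 0.2306]
ee_rot: [0.0, 0.021, 1.0, -0.0]
force: [-1.1, 1.0, 3.8]
opening: 0.0549
grip_force: 2.2
```

Call:
send_rows(targets=[{"x":0,"y":0,"z":2,"roll":0,"claw":0.36},{"x":0,"y":0,"z":0,"roll":0,"claw":0.36}])

```text
clock: 6.22
tcp_pos: [0.5724, -0.1033, 0.2286]
ee_rot: [0.0, 0.021, 1.0, -0.0]
force: [-1.1, -0.9, 6.1]
opening: 0.0543
grip_force: 2.7
```

Call:
send_rows(targets=[{"x":0,"y":0,"z":2,"roll":0,"claw":0.36},{"x":0,"y":0,"z":0,"roll":0,"claw":0.36}])

```text
clock: 6.48
tcp_pos: [0.5723, -0.1033, 0.2267]
ee_rot: [0.0, 0.021, 1.0, -0.0]
force: [-2.3, 0.8, 6.6]
opening: 0.0546
grip_force: 3.2
```

Call:
send_rows(targets=[{"x":0,"y":0,"z":2,"roll":0,"claw":0.36},{"x":0,"y":0,"z":0,"roll":0,"claw":0.36}])

```text
clock: 6.72
tcp_pos: [0.5724, -0.1033, 0.2248]
ee_rot: [0.0, 0.021, 1.0, -0.0]
force: [-2.3, 0.2, 7.9]
opening: 0.0549
grip_force: 3.6
```

Call:
send_rows(targets=[{"x":0,"y":0,"z":1,"roll":0,"claw":0.36},{"x":0,"y":0,"z":0,"roll":0,"claw":0.36}])

```text
clock: 6.98
tcp_pos: [0.5724, -0.1033, 0.224]
ee_rot: [0.0, 0.021, 1.0, -0.0]
force: [-1.6, 0.2, 8.2]
opening: 0.0544
grip_force: 3.8
```

Call:
send_rows(targets=[{"x":0,"y":0,"z":0.5,"roll":0,"claw":0.36},{"x":0,"y":0,"z":0,"roll":0,"claw":0.36}])

```text
clock: 7.22
tcp_pos: [0.5724, -0.1033, 0.2239]
ee_rot: [0.001, 0.021, 1.0, -0.0]
force: [-3.1, 0.5, 11.2]
opening: 0.0545
grip_force: 5.3
```

Catch is at its stop. Now slide forward.

Call:
send_rows(targets=[{"x":0,"y":2,"z":0,"roll":0,"claw":0.36},{"x":0,"y":2,"z":0,"roll":0,"claw":0.36},{"x":0,"y":2,"z":0,"roll":0,"claw":0.36},{"x":0,"y":2,"z":0,"roll":0,"claw":0.36}])

```text
clock: 7.72
tcp_pos: [0.5729, -0.0964, 0.2239]
ee_rot: [0.001, 0.022, 1.0, -0.001]
force: [-1.0, -8.7, 9.0]
opening: 0.0546
grip_force: 6.0
```

Call:
send_rows(targets=[{"x":0,"y":2,"z":0,"roll":0,"claw":0.36},{"x":0,"y":2,"z":0,"roll":0,"claw":0.36},{"x":0,"y":2,"z":0,"roll":0,"claw":0.36},{"x":0,"y":2,"z":0,"roll":0,"claw":0.36}])

```text
clock: 8.22
tcp_pos: [0.5733, -0.0884, 0.2239]
ee_rot: [0.001, 0.022, 1.0, -0.001]
force: [-1.3, -9.4, 9.3]
opening: 0.0548
grip_force: 6.1
```

```bash
python3 w.py w4.png; python3 -c "
import cv2;a=cv2.imread('pics/w4.png')[150:400,130:430];cv2.imwrite('pics/c4.png',cv2.resize(a,None,fx=2.4,fy=2.4,interpolation=2))"
```

```text
8.225 [ 0.5733 -0.0884  0.2239] [[-0.999, 0.044, 0.002], [0.044, 0.999, -0.003], [-0.002, -0.003, -1.0]] 0.054844039481813676 [-1.28 -9.43  9.33]
[[ 0.04350717  0.94907429  0.31203386  0.49341263]
 [ 0.99904613 -0.04016264 -0.01714028 -0.08541194]
 [-0.0037353   0.31248194 -0.94991636  0.34231817]
 [ 0.          0.          0.          1.        ]]
catch_top [172. 242. 279. 307.] 0.55 [ 0.5664 -0.1127  0.211 ]
knob_top [278. 246. 473. 316.] 0.77 [ 0.5608 -0.0487  0.232 ]
knob_top [174. 243. 282. 305.] 0.48 [ 0.5544 -0.1074  0.232 ]
```

View pics/c4.png

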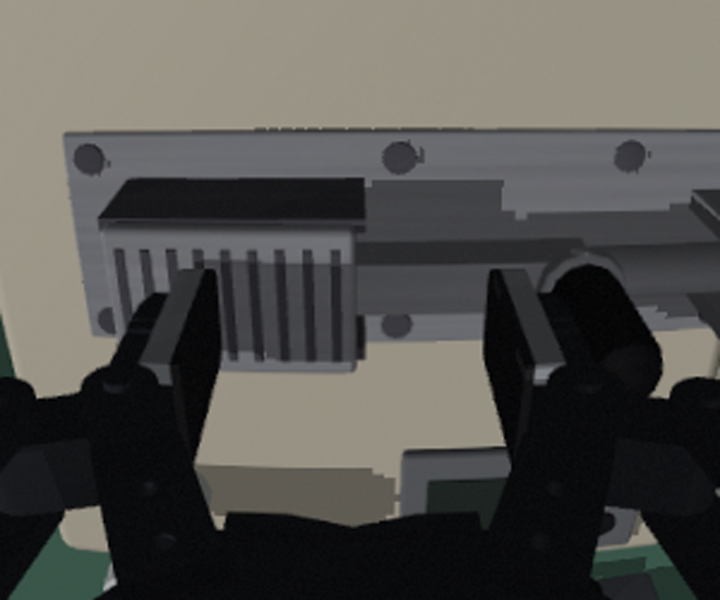

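Crop: rear tip well on the pressed plate (crop 150-220 vs plate 105-355), front finger touching the knob (545-660), which is under way. Continue.

Call:
send_rows(targets=[{"x":0,"y":2,"z":0,"roll":0,"claw":0.36},{"x":0,"y":2,"z":0,"roll":0,"claw":0.36},{"x":0,"y":2,"z":0,"roll":0,"claw":0.36},{"x":0,"y":2,"z":0,"roll":0,"claw":0.36},{"x":0,"y":2,"z":0,"roll":0,"claw":0.36}])

```text
clock: 9.0
tcp_pos: [0.5736, -0.0785, 0.2239]
ee_rot: [0.001, 0.022, 1.0, -0.001]
force: [-1.6, -12.0, 10.0]
opening: 0.0547
grip_force: 6.3
```

Call:
send_rows(targets=[{"x":0,"y":2,"z":0,"roll":0,"claw":0.36},{"x":0,"y":2,"z":0,"roll":0,"claw":0.36},{"x":0,"y":2,"z":0,"roll":0,"claw":0.36}])

```text
clock: 9.38
tcp_pos: [0.5739, -0.0724, 0.2239]
ee_rot: [0.001, 0.022, 1.0, -0.001]
force: [-1.9, -9.2, 10.2]
opening: 0.0546
grip_force: 6.2
```

Call:
send_rows(targets=[{"x":0,"y":1,"z":0,"roll":0,"claw":0.36},{"x":0,"y":1,"z":0,"roll":0,"claw":0.36}])

```text
clock: 9.62
tcp_pos: [0.574, -0.0704, 0.2239]
ee_rot: [0.001, 0.022, 1.0, -0.001]
force: [-1.7, -9.8, 10.3]
opening: 0.0548
grip_force: 6.2
```

Call:
send_rows(targets=[{"x":0,"y":1,"z":0,"roll":0,"claw":0.36},{"x":0,"y":0,"z":0,"roll":0,"claw":0.36}])

```text
clock: 9.88
tcp_pos: [0.574, -0.0693, 0.2239]
ee_rot: [0.001, 0.022, 1.0, -0.001]
force: [-1.5, -8.6, 9.3]
opening: 0.0548
grip_force: 6.1
```

Call:
send_rows(targets=[{"x":0,"y":1,"z":0,"roll":0,"claw":0.36},{"x":0,"y":0,"z":0,"roll":0,"claw":0.36}])

```text
clock: 10.12
tcp_pos: [0.574, -0.0686, 0.2239]
ee_rot: [0.001, 0.022, 1.0, -0.001]
force: [-3.2, -11.2, 9.3]
opening: 0.0546
grip_force: 7.6
```

Call:
send_rows(targets=[{"x":0,"y":1,"z":0,"roll":0,"claw":0.36},{"x":0,"y":0,"z":0,"roll":0,"claw":0.36}])

```text
clock: 10.38
tcp_pos: [0.574, -0.0683, 0.224]
ee_rot: [0.001, 0.022, 1.0, -0.002]
force: [-3.3, -18.2, 9.9]
opening: 0.0545
grip_force: 11.5
```

Call:
send_rows(targets=[{"x":0,"y":1,"z":0,"roll":0,"claw":0.36},{"x":0,"y":0,"z":0,"roll":0,"claw":0.36}])

```text
clock: 10.62
tcp_pos: [0.574, -0.0682, 0.2241]
ee_rot: [0.001, 0.022, 1.0, -0.003]
force: [-2.9, -25.4, 9.4]
opening: 0.0545
grip_force: 14.9
```

```bash
python3 w.py w5.png; python3 -c "
import cv2;a=cv2.imread('pics/w5.png')[150:400,130:430];cv2.imwrite('pics/c5.png',cv2.resize(a,None,fx=2.4,fy=2.4,interpolation=2))"
```

```text
10.625 [ 0.574  -0.0682  0.2241] [[-0.999, 0.045, 0.001], [0.045, 0.999, -0.006], [-0.002, -0.006, -1.0]] 0.05452051723586678 [ -2.95 -25.41   9.42]
[[ 0.04462151  0.94913245  0.3116994   0.49421587]
 [ 0.99897959 -0.04021345 -0.02055852 -0.06466519]
 [-0.00697825  0.31229869 -0.94995833  0.34244651]
 [ 0.          0.          0.          1.        ]]
catch_top [135. 242. 241. 306.] 0.96 [ 0.5667 -0.1108  0.211 ]
knob_top [236. 247. 451. 314.] 0.75 [ 0.5603 -0.0419  0.232 ]
```

View pics/c5.png

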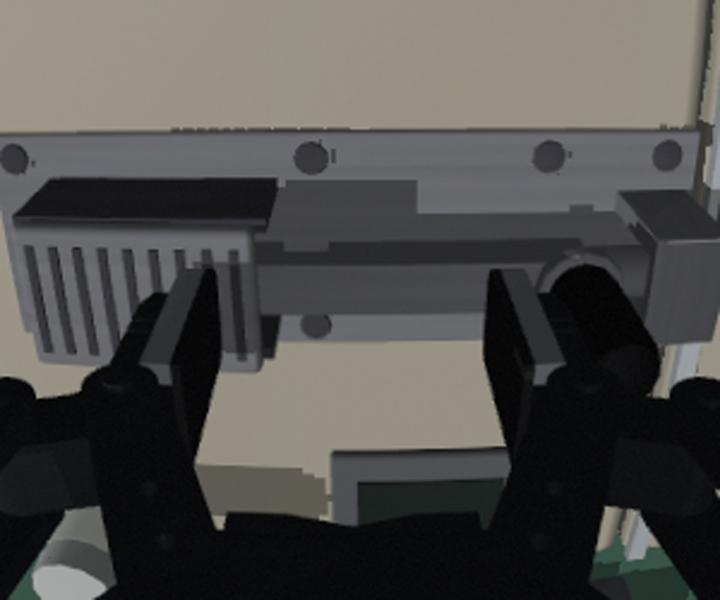

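Crop: knob close behind the front guide, rear tip still on the pressed plate (150-220 vs edge at 260), push force up to 25 N at standstill, so the bolt is home. Ease off and lift.

Call:
send_rows(targets=[{"x":0,"y":-3,"z":0,"roll":0,"claw":0.36},{"x":0,"y":-2,"z":0,"roll":0,"claw":0.36},{"x":0,"y":0,"z":-4,"roll":0,"claw":0.36},{"x":0,"y":0,"z":-8,"roll":0,"claw":0.36},{"x":0,"y":0,"z":-20,"roll":0,"claw":0.36},{"x":0,"y":0,"z":-35,"roll":0,"claw":0.36},{"x":0,"y":0,"z":-35,"roll":0,"claw":0.36},{"x":0,"y":0,"z":0,"roll":0,"claw":0.36}])

```text
clock: 11.78
tcp_pos: [0.5741, -0.0704, 0.3287]
ee_rot: [0.002, 0.022, 1.0, -0.0]
force: [0.6, -0.9, -0.9]
opening: 0.0544
grip_force: 0.0
```

```bash
python3 w.py w6.png; python3 -c "
import cv2;a=cv2.imread('pics/w6.png')[120:320,130:430];cv2.imwrite('pics/c6.png',cv2.resize(a,None,fx=2.6,fy=2.6,interpolation=2))"
```

```text
11.775 [ 0.5741 -0.0704  0.3287] [[-0.999, 0.043, 0.004], [0.043, 0.999, -0.001], [-0.004, -0.001, -1.0]] 0.054435601768543895 [ 0.57 -0.92 -0.89]
[[ 0.04286229  0.94823203  0.31467259  0.49396607]
 [ 0.9990794  -0.04011963 -0.01519073 -0.06770038]
 [-0.00177979  0.31503402 -0.94907871  0.4468867 ]
 [ 0.          0.          0.          1.        ]]
catch_top [186. 188. 258. 238.] 0.93 [ 0.5713 -0.1134  0.211 ]
knob_top [252. 195. 393. 232.] 0.66 [ 0.5678 -0.0388  0.232 ]
```

View pics/c6.png

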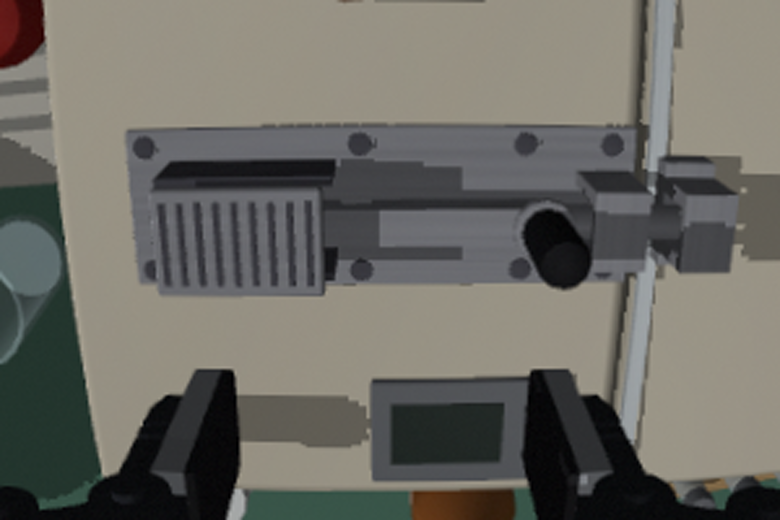

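```bash
python3 - <<'E'
from h import *
print(atz('wrist',347,223,.232)); print(robot.finish_job())
E
```

```text
[ 0.57322831 -0.02171929  0.232     ]
the job is handed in; nothing more can be done
None
```

The job is handed in. The bolt was pushed about 30 mm to its stop with the catch held down, the catch looked sprung back up in the last close view, and the arm is clear; no verdict was returned.

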